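Stamp a wooden slat in the bench press

ROBOT

A 7-joint arm with a two-finger parallel gripper is mounted at the origin on the work surface. World frame = base frame: x ahead of the robot, y to its left, z up, the work surface at z = 0. Lengths are in m, angles in rad, forces in N, time in s.
With the tool pointing down it reaches from about 0.425 to 0.95 m from the base axis. Payload 4.7 kg.
Tool frame: the origin (TCP) lies at the very end of the fingers, on their centre line; the grasp point (between the pads) lies 19 mm behind it (robot.hold_point_z is the distance from the TCP to the grasp point, in m); z points along the fingers, y is the line along which they close (so a half turn about z gives the same grasp; the last joint's range is limited). The gripper opens to 87 mm and grips with 3 to 60 N. Pads are 19 mm wide; open, the fingers measure 117 mm over their backs; the gripper's body (75 mm by 190 mm) begins 51 mm behind the grasp point.
Start: joints at [-1.346, 0.469, -0.049, 1.532, 0.024, 1.141, -0.082], TCP at [0.169, 0.653, 0.223] pointing down, gripper open.
Joint ranges: [-2.59, 2.59], [-0.33, 1.99], [-1.39, 1.29], [0.1, 2.45], [-1.04, 4.18], [0.21, 1.99], [-2.66, 2.66]. Speed limits (rad/s): [2.57, 2.57, 3.14, 3.14, 3.14, 3.14, 3.14].

INTERFACE

Orientations are given as a unit quaternion [w, x, y, z].
In Python, from cell import robot, eyes, job gives the robot as it stands. The module is installed in compiled form; this text tells all that it offers.
- The arm moves only by the tool send_rows, never from a script. Its argument "moves" is a list of rows, each an object with "rot": the turn, a rotation vector about the tool's x, y, z in rad, a list of three; "translation": the shift along the tool's x, y, z in cm, a list of three; "claw": the finger opening in cm, from 0 to 8.7. A call has 1 to 10 rows; each row is the pose to reach, as a shift and turn from the pose commanded when the call began, along the tool's axes at that moment; what a row does not reach only later rows make up. A row lasts 1/8 s, in which the tool goes at most 62.5 mm and 10.7 degrees, less where a joint would pass 70% of its speed; a pose out of reach is approached as far as the arm can. A call with a gripper value outside its range is refused whole. The fingers move at their own pace and stop on an object; "newtons" is the grip in N (left out, the last holds). Time passes only in rows, so rows that repeat a pose let the fingers close. It gives the time, the measured TCP pose, the force, the opening and the grip force at its end, in the units of the state.
- robot.get_obs(): the state, without advancing time (a new reading comes with each control period).
- eyes.snapshot(name): name is "scene" or "top"; returns the picture (400x640x3 uint8, red, green, blue); there is no depth.
- eyes.camera_model(name): a dict with "camera_matrix" (3x3 intrinsics, pixels), "dist" ([k1, k2, p1, p2, k3] as OpenCV has them; the pictures are not rectified), "R" (3x3) and "t" (3): a world point X has camera coordinates R X + t. Camera axes: x right, y down, z forward; pixel columns grow to the right and rows downward; lengths in m; the calibration is good to about 2 mm. A picture is of the moment at which its call begins. camera_model takes no time and is no camera call.
- job.close_job(): hands the job in; it is judged then, once.
The state is a dict: "time": time; "q": joint angles; "dq": joint speeds; "joint_efforts": joint torques, N m; "eef_pos": TCP position; "tool_rot": TCP orientation; "ft_force": force on the tool from outside, world axes, zero at the start; "moment": the same for the moment, N m; "finger_gap": finger opening in m; "grasp_force": force on a finger pad.
Only numpy, scipy, OpenCV 4.12 (cv2) and the standard library are available. Lean on these libraries where they do the work, as an engineer would, in place of code of your own. Each camera call takes 0.05 s, during which the arm holds its last target. There are 200 camera calls.

TASK

Load the loose wooden slat into the bench stamping press: lay it flat on the bed and slide it lengthwise, gently, between the two steel guides until its end is home against the stop. Then push the round black knob straight down, through the light first stop where the foot meets the slat and on to the stiff second stop at the end of its travel, never bearing on the press with more than about 18 N, and let the knob come fully back up, leaving the slat seated. Leave the jar, the mallet and the chisel where they are.

Things in the scene. Friction and masses are not known exactly. Their poses are not given: they have to be found in the camera images.
- press: Fixed grey bench press. Origin on the table under the plunger axis, z up; the slat is loaded along its +y. Bed 110 mm (x), y -150 to +100 mm, flat top at z 30 mm. Column 50 mm wide at y 55 to 95 mm; head 50 mm wide over y -24 to +95 mm, z 85 to 125 mm. The foot (28 mm across) hangs on the axis, underside at z 54 to 63 mm at rest; a slat on the bed (top at z 48 mm) passes below it.
- stop: Steel stop block across the far end of the guides, 49 mm wide, 15 mm thick, 16 mm high, fixed to the press. Its origin is at the foot of its face towards the mouth: press frame (0, 30, 30) mm. Its y axis is the press's y; the face looks to -y.
- stop_face (a point): Point in the middle of the stop's face, press frame (0, 30, 39) mm: where the centre of the slat's end comes when it is home. Axes as the press.
- mouth (a point): Centre of the guides' mouth on the bed, press frame (0, -66, 30) mm, axes as the press. The two steel guides are 10 mm high, inner faces at x = -24.5 and +24.5 mm from y = -55 to +30 mm (press frame); towards -y they flare out over 28 mm, to x = 36 mm inside and 47 mm outside at y = -81 mm.
- knob_top (a point): Centre of the flat top of the round black knob (44 mm across, 22 mm high), on the plunger axis, 172 mm above the table when fully up. Moves with the knob.
- ram (a joint): Travel of plunger and foot, m: 0 fully up (spring return), grows downwards. On the way to the first stop the knob needs 2 N rising to about 5 N. The first stop is where the foot meets the slat; the foot is screw-adjusted and set differently each time, so with a slat on the bed it comes anywhere between 6 and 15 mm (with none: 18 mm, end of travel).
- knob (a joint): Travel of the knob against the inner stamping spring relative to the plunger, m: 0 up, 0.005 at the hard second stop; grows as it goes down. It starts to give only when the plunger is stopped and the push passes about 7 N, and needs about 11 to 12 N to reach 5 mm; there it is rigid and the force rises at once. Springs back when let go.
- slat: Loose straight hardwood slat, 45 mm wide (its x), 160 mm long (its y), 18 mm thick (z), about 85 g, square ends, both ends alike, two thin dark grooves along its top face (keep it up); origin at the centre of its underside. Either end may go in first. Home in the press it sticks out 49 mm beyond the flared guides.
- end_a (a point): Centre of the slat's end face at its +y end (80 mm from its centre, 9 mm above its underside).
- end_b (a point): Centre of the slat's end face at its -y end (80 mm from its centre, 9 mm above its underside).
- jar: Bystander: closed clear jar with a black cap, 72 mm across, 110 mm high, origin under its centre.
- mallet: Bystander: wooden carver's mallet lying down, head 70 x 120 x 70 mm, centred 90 mm along its x, handle 28 mm thick out to x = -134 mm; origin under the handle.
- chisel: Bystander: wooden-handled chisel lying along its x, 240 mm long, 26 mm thick, handle to -x, origin under its middle.
Not all that is in view belongs to the job. What is meant by the slat is not pink or red, and is the smaller of those in its own colour.

How it is judged:
By the outcome, as a careful person would: the job done as asked, in the order asked, and still so for the second after the job is handed in, with the robot touching nothing.
It also fails if it takes over 67 s, if anything falls off the work surface, if the arm or the gripper's body presses on something with over 40 N, if the wrist force passes 120 N, or if a joint passes its speed limit or range.

## Working session

There is one attempt and no reset: what is moved stays moved. The work goes in short steps, Python scripts to look and compute and a tool call to move; the robot and the scene stay as the last step left them, time stands still between calls to the robot, and variables do not carry over. Pictures are saved under pics/ and viewed, at most 10 in all, crops included, and the job is handed in when it is done.

Besides the shell and the picture viewer there is one more tool, called after ">>>" as name(argument=value, ...), one argument or row to a line, values as JSON. send_rows: Moves the arm, as the interface text tells. Its arguments: {"type":"object","properties":{"moves":{"type":"array"},"newtons":{"type":"number"}},"required":["moves"]}

```bash
mkdir -p pics; python3 - <<'E'
from cell import robot, eyes
import cv2,numpy as np
for n in("scene","top"):
    cv2.imwrite(f"pics/{n}0.png",eyes.snapshot(n)[:,:,::-1])
    m=eyes.camera_model(n);print(n,{k:np.round(v,4).tolist() for k,v in m.items()})
print(robot.get_obs())
E
```

```text
scene {'camera_matrix': [[415.2491, 0.0, 321.642], [0.0, 415.2491, 199.9422], [0.0, 0.0, 1.0]], 'dist': [-0.1119, 0.0, 0.0, 0.0, 0.0], 'R': [[-0.2611, 0.9653, 0.0017], [0.5173, 0.1414, -0.844], [-0.815, -0.2195, -0.5363]], 't': [0.1694, -0.1947, 1.7128]}
top {'camera_matrix': [[383.2416, 0.0, 322.5092], [0.0, 383.2416, 204.0497], [0.0, 0.0, 1.0]], 'dist': [-0.0653, 0.0, 0.0, 0.0, 0.0], 'R': [[-0.0023, -1.0, 0.0019], [-0.9956, 0.0021, -0.0942], [0.0942, -0.0021, -0.9956]], 't': [-0.0386, 0.5959, 1.1443]}
{'time': 0.1, 'q': array([-1.34595056,  0.46938082, -0.04858662,  1.53356987,  0.02411203,
        1.14099638, -0.08229647]), 'dq': array([-0.00103148, -0.00109668,  0.00017124, -0.00296307,  0.00291634,
       -0.00029414,  0.00146555]), 'joint_efforts': array([-3.19347400e-04, -5.09167528e+01, -8.17882433e-02, -2.36831081e+01,
       -6.15426921e-02,  3.44240887e-02,  5.55582596e-05]), 'eef_pos': array([0.16930668, 0.65286726, 0.22159279]), 'tool_rot': array([-7.41503524e-05,  1.26517836e-01,  9.91963938e-01, -8.81104728e-04]), 'ft_force': array([ 0.06877013, -0.54585627,  0.56960178]), 'moment': array([ 0.00693933, -0.01923622,  0.02533295]), 'grasp_force': 0.0, 'finger_gap': 0.08682695590518319}
```

View pics/scene0.png

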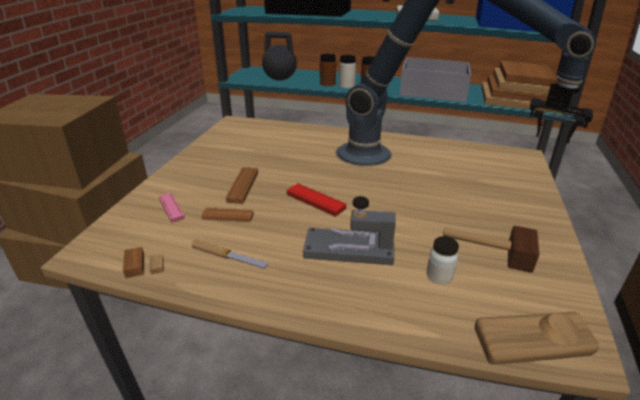

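View pics/top0.png

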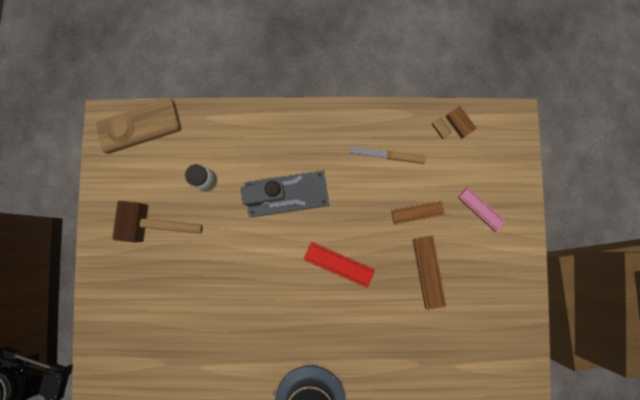

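Candidates (top view): brown slat (417,212), larger brown slat (429,272), red (340,265), pink (481,209), brown block (461,122). I choose (417,212), the smaller brown slat, and check it in a close crop along with the press.

```bash
python3 - <<'E'
import cv2,numpy as np
t=cv2.imread("pics/top0.png")
a=cv2.resize(t[160:230,230:340],None,fx=7,fy=7,interpolation=cv2.INTER_CUBIC)
cv2.imwrite("pics/c1.png",a)
b=cv2.resize(t[190:240,380:460],None,fx=9,fy=9,interpolation=cv2.INTER_CUBIC)
cv2.imwrite("pics/c2.png",b)
E
```

```text
(no output)
```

View pics/c1.png

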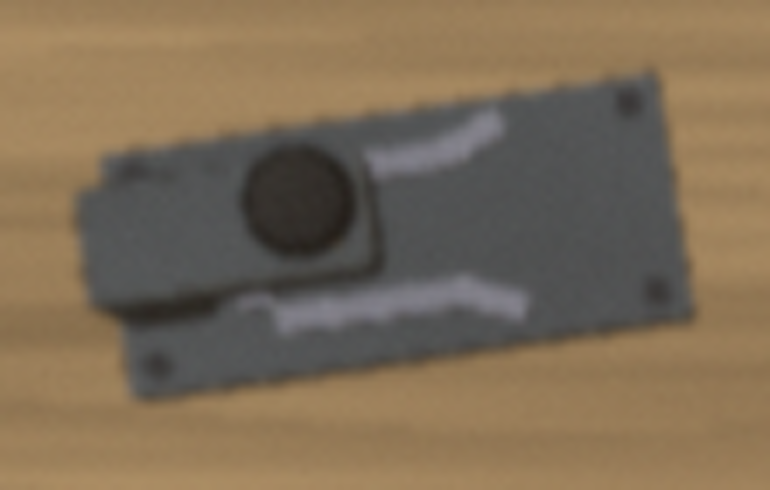

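View pics/c2.png

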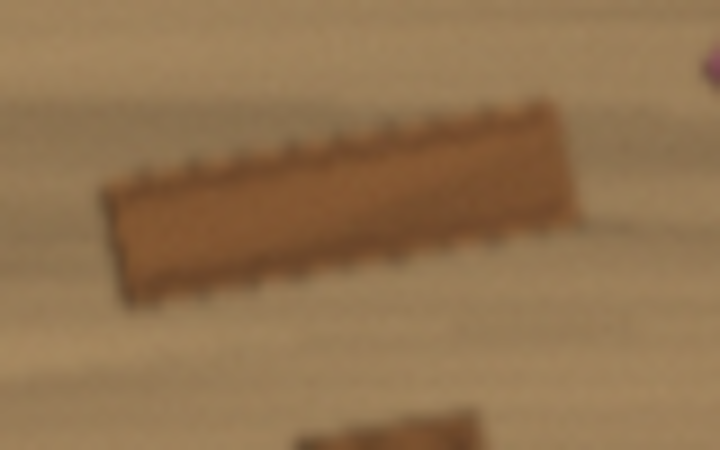

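Crop c1 shows the press: bed corners at about (655,72), (692,320), (140,400), (103,157) crop px, knob centre at (299,200). Crop c2 shows the slat with its two grooves up, corners (105,185), (550,98), (578,222), (128,302).

```bash
cat > h.py <<'E'
import cv2,numpy as np
from scipy.optimize import least_squares
from cell import robot,eyes
M={n:eyes.camera_model(n) for n in("scene","top")}
def proj(n,X):
    m=M[n];R=np.array(m["R"])
    return cv2.projectPoints(np.array(X,float).reshape(-1,3),cv2.Rodrigues(R)[0],np.array(m["t"],float),np.array(m["camera_matrix"]),np.array(m["dist"]))[0][:,0]
def place(p,P):
    c,s=np.cos(p[2]),np.sin(p[2]);P=np.array(P,float)
    return np.c_[p[0]+c*P[:,0]-s*P[:,1],p[1]+s*P[:,0]+c*P[:,1],P[:,2]]
def fit(n,P,uv,p0):
    r=least_squares(lambda p:(proj(n,place(p,P))-uv).ravel(),p0)
    return r.x,r.fun.reshape(-1,2)
def crop(xy,f,u0,v0): return (np.array(xy,float)+.5)/f-.5+[u0,v0]
E
python3 - <<'E'
from h import *
uv=crop([(655,72),(692,320),(140,400),(103,157),(299,200)],7,230,160)
P=np.array([(55,-150,30),(-55,-150,30),(-55,100,30),(55,100,30),(0,0,172)])/1e3
p,r=fit("top",P,uv,[.6,.1,0]);print("press",p.round(4),r.round(2).tolist())
print("knob scene",proj("scene",place(p,P[4:])))
uv=crop([(105,185),(550,98),(578,222),(128,302)],9,380,190)
S=np.array([(22.5,80,18),(22.5,-80,18),(-22.5,-80,18),(-22.5,80,18)])/1e3
s,r=fit("top",S,uv,[.6,-.3,0]);print("slat",s.round(4),r.round(2).tolist())
print("slat centre top scene",proj("scene",place(s,[[0,0,.018]])))
# sharpen: offsets of slat in press frame
c,q=np.cos(p[2]),np.sin(p[2]);d=s[:2]-p[:2];print("slat in press",c*d[0]+q*d[1],-q*d[0]+c*d[1],np.degrees(s[2]-p[2]))
from scipy.spatial.transform import Rotation as R
o=robot.get_obs();w=o["tool_rot"];print(R.from_quat(w[[1,2,3,0]]).as_matrix().round(3))
E
```

```text
press [0.6252 0.0956 0.1481] [[0.82, -0.08], [0.95, -0.37], [-1.2, 0.41], [-0.59, -0.16], [0.02, 0.13]]
knob scene [[359.19802066 198.83377192]]
slat [ 0.5716 -0.3337  0.1802] [[-0.39, -0.61], [0.29, -0.27], [0.19, 0.15], [-0.08, 0.71]]
slat centre top scene [[226.53372132 212.10711673]]
slat in press -0.11634733712208667 -0.4166886511047472 1.8411218060302703
[[-0.968  0.251 -0.   ]
 [ 0.251  0.968 -0.002]
 [-0.    -0.002 -1.   ]]
```

>>> send_rows(
  moves=[
    {"translation": [-42, -31, 0], "rot": [0, 0, 0.5], "claw": 8.7},
    {"translation": [-42, -31, 0], "rot": [0, 0, 0.5], "claw": 8.7},
    {"translation": [-42, -31, 0], "rot": [0, 0, 0.5], "claw": 8.7},
    {"translation": [-42, -31, 0], "rot": [0, 0, 0.5], "claw": 8.7},
    {"translation": [-42, -31, 0], "rot": [0, 0, 0.5], "claw": 8.7},
    {"translation": [-42, -31, 0], "rot": [0, 0, 0.5], "claw": 8.7},
    {"translation": [-42, -31, 0], "rot": [0, 0, 0.5], "claw": 8.7},
    {"translation": [-42, -31, 0], "rot": [0, 0, 0.5], "claw": 8.7},
    {"translation": [-42, -31, 0], "rot": [0, 0, 0.5], "claw": 8.7},
    {"translation": [-42, -31, 0], "rot": [0, 0, 0.5], "claw": 8.7},
  ],
)

```text
time: 1.35
eef_pos: [0.499, 0.2459, 0.2222]
tool_rot: [-0.0, 0.37, 0.929, -0.0]
ft_force: [-0.3, 0.7, -0.2]
finger_gap: 0.0869
grasp_force: 0.0
```

```bash
cat >> h.py <<'E'
from scipy.spatial.transform import Rotation as Rn
PR=np.array([0.6252,0.0956,0.1483]); SL=np.array([0.5716,-0.3337,0.182])
def rel(pos,yaw):
    "shift (cm) and turn from the measured pose to tool-down pose with tool y at world angle yaw"
    o=robot.get_obs();Rt=Rn.from_quat(o["tool_rot"][[1,2,3,0]])
    y=np.array([np.cos(yaw),np.sin(yaw),0]);z=np.array([0,0,-1.])
    G=Rn.from_matrix(np.c_[np.cross(y,z),y,z])
    print("t",round(o["time"],2),"pos",o["eef_pos"].round(4),"f",o["ft_force"].round(2),"gap",round(o["finger_gap"],4))
    print("shift",(100*Rt.inv().apply(np.array(pos)-o["eef_pos"])).round(2),"rot",(Rt.inv()*G).as_rotvec().round(3))
E
python3 -c "
from h import *
g=place(SL,[[0,-.055,0]])[0];print(g);g[2]=.12;rel(g,SL[2])"
```

```text
[ 0.58155483 -0.3877916   0.        ]
t 1.35 pos [0.499  0.2459 0.2222] f [-0.32  0.66 -0.19] gap 0.0869
shift [-49.57 -40.32  10.27] rot [-0.001  0.     0.631]
```

>>> send_rows(
  moves=[
    {"translation": [-49.6, -40.3, 0], "rot": [0, 0, 0.63], "claw": 8.7},
    {"translation": [-49.6, -40.3, 0], "rot": [0, 0, 0.63], "claw": 8.7},
    {"translation": [-49.6, -40.3, 0], "rot": [0, 0, 0.63], "claw": 8.7},
    {"translation": [-49.6, -40.3, 0], "rot": [0, 0, 0.63], "claw": 8.7},
    {"translation": [-49.6, -40.3, 0], "rot": [0, 0, 0.63], "claw": 8.7},
    {"translation": [-49.6, -40.3, 6], "rot": [0, 0, 0.63], "claw": 8.7},
    {"translation": [-49.6, -40.3, 10], "rot": [0, 0, 0.63], "claw": 8.7},
    {"translation": [-49.6, -40.3, 10], "rot": [0, 0, 0.63], "claw": 8.7},
    {"translation": [-49.6, -40.3, 10], "rot": [0, 0, 0.63], "claw": 8.7},
    {"translation": [-49.6, -40.3, 10], "rot": [0, 0, 0.63], "claw": 8.7},
  ],
)

```text
time: 2.6
eef_pos: [0.582, -0.3561, 0.1305]
tool_rot: [-0.001, 0.636, 0.771, 0.001]
ft_force: [0.1, 0.4, 0.8]
finger_gap: 0.0868
grasp_force: 0.0
```

```bash
python3 -c "
from h import *
g=place(SL,[[0,-.055,0]])[0];g[2]=.006;rel(g,SL[2])"
```

```text
t 2.6 pos [ 0.582  -0.3561  0.1305] f [0.05 0.36 0.81] gap 0.0868
shift [-3.13 -0.66 12.44] rot [ 0.001 -0.002  0.009]
```

>>> send_rows(
  moves=[
    {"translation": [-3.1, -0.65, 4], "rot": [0, 0, 0.009], "claw": 8.7},
    {"translation": [-3.1, -0.65, 8], "rot": [0, 0, 0.009], "claw": 8.7},
    {"translation": [-3.1, -0.65, 11], "rot": [0, 0, 0.009], "claw": 8.7},
    {"translation": [-3.1, -0.65, 12], "rot": [0, 0, 0.009], "claw": 8.7},
    {"translation": [-3.1, -0.65, 12.5], "rot": [0, 0, 0.009], "claw": 8.7},
    {"translation": [-3.1, -0.65, 12.6], "rot": [0, 0, 0.009], "claw": 8.7},
    {"translation": [-3.1, -0.65, 12.6], "rot": [0, 0, 0.009], "claw": 8.7},
  ],
)

```text
time: 3.48
eef_pos: [0.5803, -0.3895, 0.0071]
tool_rot: [0.001, 0.641, 0.767, 0.0]
ft_force: [0.5, 0.1, 0.1]
finger_gap: 0.0874
grasp_force: 0.0
```

>>> send_rows(
  moves=[
    {"translation": [0, 0, 0], "rot": [0, 0, 0], "claw": 3},
    {"translation": [0, 0, 0], "rot": [0, 0, 0], "claw": 3},
    {"translation": [0, 0, 0], "rot": [0, 0, 0], "claw": 3},
    {"translation": [0, 0, 0], "rot": [0, 0, 0], "claw": 3},
    {"translation": [0, 0, 0], "rot": [0, 0, 0], "claw": 3},
    {"translation": [0, 0, 0], "rot": [0, 0, 0], "claw": 3},
  ],
  newtons=40,
)

```text
time: 4.22
eef_pos: [0.5797, -0.3893, 0.0059]
tool_rot: [0.0, 0.641, 0.767, 0.0]
ft_force: [-0.1, 0.3, -0.0]
finger_gap: 0.0446
grasp_force: 39.9
```

>>> send_rows(
  moves=[
    {"translation": [0, 0, -3], "rot": [0, 0, 0], "claw": 3},
    {"translation": [0, 0, -7], "rot": [0, 0, 0], "claw": 3},
    {"translation": [0, 0, -10], "rot": [0, 0, 0], "claw": 3},
    {"translation": [0, 0, -10], "rot": [0, 0, 0], "claw": 3},
    {"translation": [0, 0, -10], "rot": [0, 0, 0], "claw": 3},
  ],
)

```text
time: 4.85
eef_pos: [0.579, -0.3885, 0.1046]
tool_rot: [-0.001, 0.641, 0.767, 0.0]
ft_force: [0.4, -0.4, -1.8]
finger_gap: 0.0446
grasp_force: 39.9
```

```bash
python3 - <<'E'
from h import *
g=np.array([.5797,-.3893]);c,s=np.cos(.182),np.sin(.182);d=g-SL[:2]
print("grip local",c*d[0]+s*d[1],-s*d[0]+c*d[1])
g=place(PR,[[0,-.205,.075]])[0];print(g);rel(g,PR[2])
cv2.imwrite("pics/s1.png",cv2.resize(eyes.snapshot("scene")[150:270,150:350,::-1],None,fx=4,fy=4))
E
```

```text
grip local -0.0020972100239310433 -0.056147766742013175
[ 0.65549019 -0.10714986  0.075     ]
t 4.85 pos [ 0.579  -0.3885  0.1046] f [ 0.41 -0.4  -1.76] gap 0.0446
shift [26.33 12.52  2.98] rot [-0.001 -0.002  0.03 ]
```

View pics/s1.png

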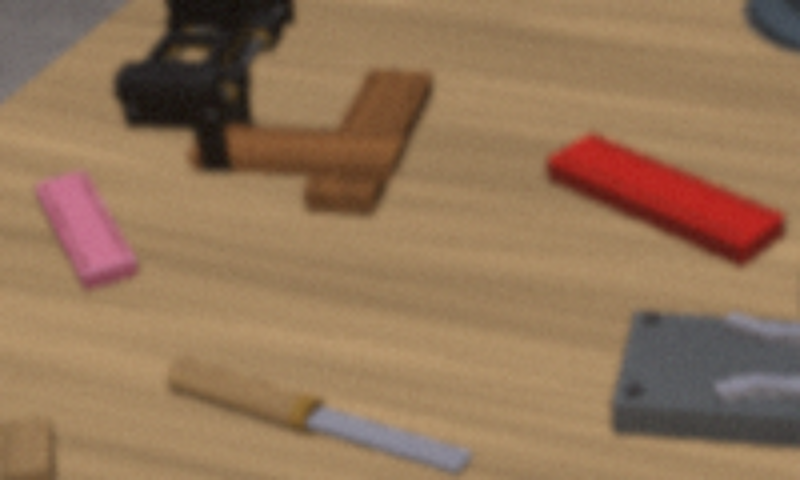

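The slat is held near level by its far end (crop ~(300,150)); carry it to the press.

>>> send_rows(
  moves=[
    {"translation": [26.3, 12.5, 0], "rot": [0, 0, 0.03], "claw": 3},
    {"translation": [26.3, 12.5, 0], "rot": [0, 0, 0.03], "claw": 3},
    {"translation": [26.3, 12.5, 0], "rot": [0, 0, 0.03], "claw": 3},
    {"translation": [26.3, 12.5, 0], "rot": [0, 0, 0.03], "claw": 3},
    {"translation": [26.3, 12.5, 0], "rot": [0, 0, 0.03], "claw": 3},
    {"translation": [26.3, 12.5, 1], "rot": [0, 0, 0.03], "claw": 3},
    {"translation": [26.3, 12.5, 2], "rot": [0, 0, 0.03], "claw": 3},
    {"translation": [26.3, 12.5, 3], "rot": [0, 0, 0.03], "claw": 3},
    {"translation": [26.3, 12.5, 3], "rot": [0, 0, 0.03], "claw": 3},
    {"translation": [26.3, 12.5, 3], "rot": [0, 0, 0.03], "claw": 3},
  ],
)

```text
time: 6.15
eef_pos: [0.656, -0.1093, 0.076]
tool_rot: [0.0, 0.653, 0.757, 0.0]
ft_force: [0.4, 0.1, -1.2]
finger_gap: 0.0442
grasp_force: 39.9
```

```bash
python3 - <<'E'
from h import *
g=place(PR,[[0,-.205,.045]])[0];rel(g,PR[2])
cv2.imwrite("pics/t1.png",cv2.resize(eyes.snapshot("top")[155:235,230:390,::-1],None,fx=5,fy=5,interpolation=cv2.INTER_CUBIC))
E
```

```text
t 6.15 pos [ 0.656  -0.1093  0.076 ] f [ 0.41  0.11 -1.23] gap 0.0442
shift [ 0.22 -0.02  3.1 ] rot [ 0.     0.    -0.002]
```

View pics/t1.png

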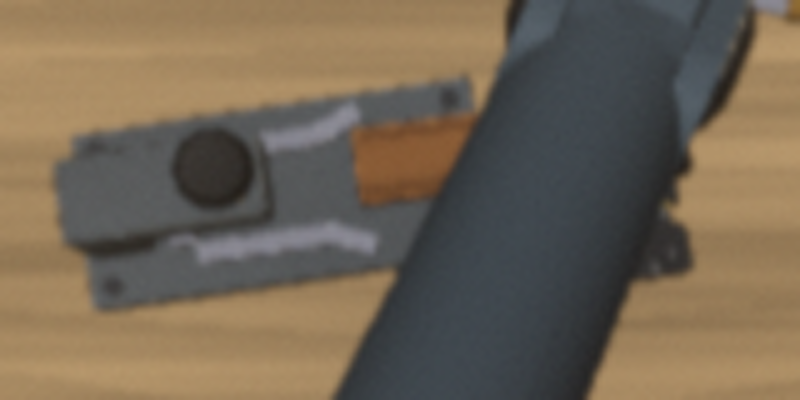

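Top crop: slat's lead end at (354,128)–(362,204), just outside the mouth; compute its lateral offset.

```bash
python3 - <<'E'
from h import *
def unp(uv,z):
    return least_squares(lambda p:(proj("top",[[p[0],p[1],z]])[0]-uv),[.6,0]).x
c,s=np.cos(PR[2]),np.sin(PR[2])
def topress(w): d=w-PR[:2]; return np.round([1e3*(c*d[0]+s*d[1]),1e3*(-s*d[0]+c*d[1])],1)
for xy in [(354,128),(362,204)]: print("slat",topress(unp(crop(xy,5,230,155),.088)))
for xy in [(270,153),(335,224),(245,239),(378,240),(360,116),(377,250),(358,104)]: print("guide",xy,topress(unp(crop(xy,5,230,155),.040)))
E
```

```text
slat [ 24.1 -75.4]
slat [-20.8 -73.6]
guide (270, 153) [ 24.5 -21.1]
guide (335, 224) [-24.5 -54. ]
guide (245, 239) [-25.3   1.3]
guide (378, 240) [-38.  -78.3]
guide (360, 116) [ 38.8 -78.5]
guide (377, 250) [-43.9 -76.8]
guide (358, 104) [ 46.3 -78.4]
```

>>> send_rows(
  moves=[
    {"translation": [0.2, -0.13, 2], "rot": [0, 0, 0], "claw": 3},
    {"translation": [0.2, -0.13, 3.2], "rot": [0, 0, 0], "claw": 3},
    {"translation": [0.2, -0.13, 3.5], "rot": [0, 0, 0], "claw": 3},
    {"translation": [0.2, -0.13, 3.7], "rot": [0, 0, 0], "claw": 3},
    {"translation": [0.2, -0.13, 3.7], "rot": [0, 0, 0], "claw": 3},
  ],
)

```text
time: 6.82
eef_pos: [0.6547, -0.1066, 0.039]
tool_rot: [0.0, 0.653, 0.757, 0.0]
ft_force: [0.0, -0.1, -1.9]
finger_gap: 0.0445
grasp_force: 39.9
```

>>> send_rows(
  moves=[
    {"translation": [0, 0, 0.05], "rot": [0, 0, 0], "claw": 3},
    {"translation": [0, 0, 0.1], "rot": [0, 0, 0], "claw": 3},
    {"translation": [0, 0, 0.1], "rot": [0, 0, 0], "claw": 3},
  ],
)

```text
time: 7.2
eef_pos: [0.6545, -0.1065, 0.038]
tool_rot: [0.0, 0.653, 0.757, 0.0]
ft_force: [0.2, -0.0, -1.0]
finger_gap: 0.0447
grasp_force: 39.9
```

>>> send_rows(
  moves=[
    {"translation": [0, 0, 0.05], "rot": [0, 0, 0], "claw": 3},
    {"translation": [0, 0, 0.1], "rot": [0, 0, 0], "claw": 3},
    {"translation": [0, 0, 0.1], "rot": [0, 0, 0], "claw": 3},
  ],
)

```text
time: 7.58
eef_pos: [0.6544, -0.1065, 0.0368]
tool_rot: [-0.0, 0.653, 0.757, -0.0]
ft_force: [-1.1, 0.2, -0.8]
finger_gap: 0.0448
grasp_force: 39.9
```

>>> send_rows(
  moves=[
    {"translation": [0.3, 0, 0], "rot": [0, 0, 0], "claw": 3},
    {"translation": [0.6, 0, 0], "rot": [0, 0, 0], "claw": 3},
    {"translation": [0.9, 0, 0], "rot": [0, 0, 0], "claw": 3},
    {"translation": [1.2, 0, 0], "rot": [0, 0, 0], "claw": 3},
    {"translation": [1.2, 0, 0], "rot": [0, 0, 0], "claw": 3},
  ],
)

```text
time: 8.2
eef_pos: [0.6527, -0.0941, 0.0369]
tool_rot: [-0.0, 0.653, 0.758, 0.0]
ft_force: [0.8, -0.5, -0.7]
finger_gap: 0.0446
grasp_force: 39.9
```

>>> send_rows(
  moves=[
    {"translation": [0.3, 0, 0], "rot": [0, 0, 0], "claw": 3},
    {"translation": [0.6, 0, 0], "rot": [0, 0, 0], "claw": 3},
    {"translation": [0.9, 0, 0], "rot": [0, 0, 0], "claw": 3},
    {"translation": [1.2, 0, 0], "rot": [0, 0, 0], "claw": 3},
    {"translation": [1.2, 0, 0], "rot": [0, 0, 0], "claw": 3},
  ],
)

```text
time: 8.82
eef_pos: [0.6509, -0.0823, 0.0368]
tool_rot: [-0.0, 0.653, 0.758, 0.0]
ft_force: [-0.2, 0.7, -0.7]
finger_gap: 0.0442
grasp_force: 39.9
```

```bash
python3 - <<'E'
from h import *
rel(place(PR,[[0,-.18,.0368]])[0],PR[2])
cv2.imwrite("pics/t2.png",cv2.resize(eyes.snapshot("top")[155:235,230:390,::-1],None,fx=5,fy=5,interpolation=cv2.INTER_CUBIC))
E
```

```text
t 8.82 pos [ 0.6509 -0.0823  0.0368] f [-0.2   0.68 -0.68] gap 0.0442
shift [-0.03  0.08  0.  ] rot [-0. -0.  0.]
```

View pics/t2.png

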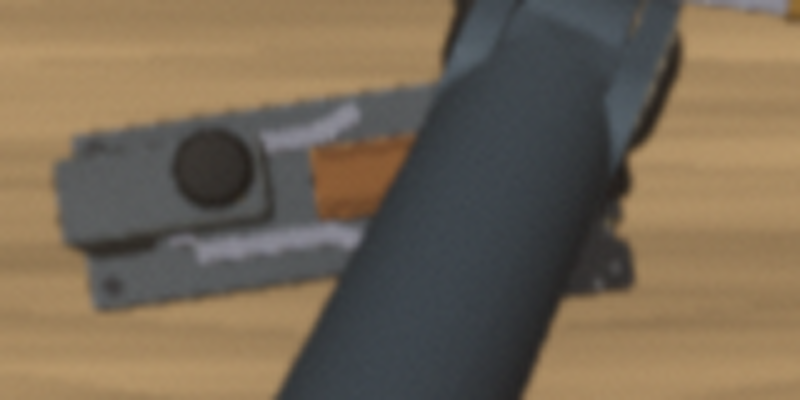

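The slat's lead end (313,150)–(320,220) is centred between the guides; slide on.

>>> send_rows(
  moves=[
    {"translation": [0.4, 0, 0], "rot": [0, 0, 0], "claw": 3},
    {"translation": [0.8, 0, 0], "rot": [0, 0, 0], "claw": 3},
    {"translation": [1.2, 0, 0], "rot": [0, 0, 0], "claw": 3},
    {"translation": [1.6, 0, 0], "rot": [0, 0, 0], "claw": 3},
    {"translation": [2, 0, 0], "rot": [0, 0, 0], "claw": 3},
    {"translation": [2.0, 0, 0], "rot": [0, 0, 0], "claw": 3},
  ],
)

```text
time: 9.62
eef_pos: [0.648, -0.0624, 0.0368]
tool_rot: [-0.0, 0.653, 0.758, 0.0]
ft_force: [0.1, 1.2, -0.8]
finger_gap: 0.0447
grasp_force: 39.9
```

>>> send_rows(
  moves=[
    {"translation": [0.4, 0, 0], "rot": [0, 0, 0], "claw": 3},
    {"translation": [0.8, 0, 0], "rot": [0, 0, 0], "claw": 3},
    {"translation": [1.2, 0, 0], "rot": [0, 0, 0], "claw": 3},
    {"translation": [1.6, 0, 0], "rot": [0, 0, 0], "claw": 3},
    {"translation": [2, 0, 0], "rot": [0, 0, 0], "claw": 3},
    {"translation": [2.0, 0, 0], "rot": [0, 0, 0], "claw": 3},
  ],
)

```text
time: 10.38
eef_pos: [0.645, -0.0426, 0.0368]
tool_rot: [-0.0, 0.653, 0.758, 0.0]
ft_force: [0.1, 0.3, -2.0]
finger_gap: 0.0445
grasp_force: 39.9
```

>>> send_rows(
  moves=[
    {"translation": [0.4, 0, 0], "rot": [0, 0, 0], "claw": 3},
    {"translation": [0.8, 0, 0], "rot": [0, 0, 0], "claw": 3},
    {"translation": [1.2, 0, 0], "rot": [0, 0, 0], "claw": 3},
    {"translation": [1.6, 0, 0], "rot": [0, 0, 0], "claw": 3},
    {"translation": [2, 0, 0], "rot": [0, 0, 0], "claw": 3},
    {"translation": [2.0, 0, 0], "rot": [0, 0, 0], "claw": 3},
  ],
)

```text
time: 11.12
eef_pos: [0.6421, -0.0228, 0.0369]
tool_rot: [-0.0, 0.653, 0.758, 0.0]
ft_force: [1.1, 1.0, -1.6]
finger_gap: 0.0448
grasp_force: 39.9
```

>>> send_rows(
  moves=[
    {"translation": [0.3, 0, 0], "rot": [0, 0, 0], "claw": 3},
    {"translation": [0.6, 0, 0], "rot": [0, 0, 0], "claw": 3},
    {"translation": [0.8, 0, 0], "rot": [0, 0, 0], "claw": 3},
    {"translation": [1.0, 0, 0.05], "rot": [0, 0, 0], "claw": 3},
    {"translation": [1.0, 0, 0.1], "rot": [0, 0, 0], "claw": 3},
    {"translation": [1.0, 0, 0.1], "rot": [0, 0, 0], "claw": 3},
  ],
)

```text
time: 11.88
eef_pos: [0.6406, -0.0135, 0.0359]
tool_rot: [-0.0, 0.653, 0.757, 0.0]
ft_force: [0.0, 0.0, -0.8]
finger_gap: 0.0444
grasp_force: 39.9
```

>>> send_rows(
  moves=[
    {"translation": [0, 0, 0], "rot": [0, 0, 0], "claw": 5.5},
    {"translation": [0, 0, 0], "rot": [0, 0, 0], "claw": 5.5},
    {"translation": [0, 0, 0], "rot": [0, 0, 0], "claw": 5.5},
    {"translation": [0, 0, -1.5], "rot": [0, 0, 0], "claw": 5.5},
    {"translation": [0, 0, -3], "rot": [0, 0, 0], "claw": 5.5},
    {"translation": [0, 0, -3], "rot": [0, 0, 0], "claw": 5.5},
  ],
)

```text
time: 12.62
eef_pos: [0.6421, -0.0137, 0.0682]
tool_rot: [0.001, 0.653, 0.757, 0.001]
ft_force: [0.0, 0.2, -1.1]
finger_gap: 0.0549
grasp_force: 0.0
```

>>> send_rows(
  moves=[
    {"translation": [-3, 0, 0], "rot": [0, 0, 0], "claw": 1},
    {"translation": [-5, 0, 0], "rot": [0, 0, 0], "claw": 0},
    {"translation": [-6, 0, 0], "rot": [0, 0, 0], "claw": 0},
    {"translation": [-6, 0, 0], "rot": [0, 0, 0], "claw": 0},
    {"translation": [-6, 0, 0], "rot": [0, 0, 0], "claw": 0},
  ],
)

```text
time: 13.25
eef_pos: [0.6494, -0.0717, 0.0656]
tool_rot: [-0.001, 0.652, 0.758, 0.0]
ft_force: [0.2, -0.2, 0.0]
finger_gap: 0.0131
grasp_force: 0.0
```

```bash
python3 - <<'E'
from h import *
print(robot.get_obs()["finger_gap"])
rel(place(PR,[[0,-.165,.040]])[0],PR[2])
a=eyes.snapshot("top")[160:230,240:340,::-1];b=eyes.snapshot("scene")[190:270,300:400,::-1]
cv2.imwrite("pics/v3.png",cv2.resize(np.vstack([a,b]),None,fx=4,fy=4,interpolation=cv2.INTER_CUBIC))
E
```

```text
0.013104173642194471
t 13.25 pos [ 0.6494 -0.0717  0.0656] f [ 0.23 -0.25  0.02] gap 0.0131
shift [0.4  0.08 2.56] rot [-0.    -0.001  0.001]
```

View pics/v3.png

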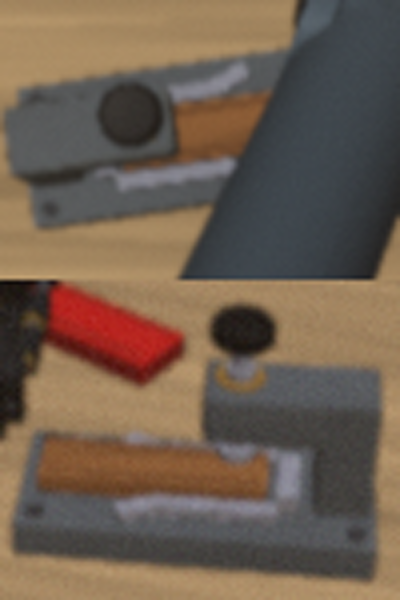

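Slat lies flat between the guides, a few mm short of the stop. Drop closed fingers behind its tail and push.

>>> send_rows(
  moves=[
    {"translation": [0, 0.08, 1], "rot": [0, 0, 0], "claw": 0},
    {"translation": [0, 0.08, 2], "rot": [0, 0, 0], "claw": 0},
    {"translation": [0, 0.08, 2.8], "rot": [0, 0, 0], "claw": 0},
    {"translation": [0, 0.08, 2.8], "rot": [0, 0, 0], "claw": 0},
    {"translation": [0.5, 0.08, 2.8], "rot": [0, 0, 0], "claw": 0},
    {"translation": [1.0, 0.08, 2.8], "rot": [0, 0, 0], "claw": 0},
    {"translation": [1.4, 0.08, 2.8], "rot": [0, 0, 0], "claw": 0},
    {"translation": [1.6, 0.08, 2.8], "rot": [0, 0, 0], "claw": 0},
    {"translation": [1.6, 0.08, 2.8], "rot": [0, 0, 0], "claw": 0},
  ],
)

```text
time: 14.48
eef_pos: [0.6479, -0.0566, 0.038]
tool_rot: [0.0, 0.653, 0.758, 0.0]
ft_force: [-0.1, -0.2, 0.2]
finger_gap: 0.0007
grasp_force: 0.0
```

>>> send_rows(
  moves=[
    {"translation": [0.1, 0, 0], "rot": [0, 0, 0], "claw": 0},
    {"translation": [0.2, 0, 0], "rot": [0, 0, 0], "claw": 0},
    {"translation": [0.3, 0, 0], "rot": [0, 0, 0], "claw": 0},
    {"translation": [0.4, 0, 0], "rot": [0, 0, 0], "claw": 0},
    {"translation": [0.4, 0, 0], "rot": [0, 0, 0], "claw": 0},
  ],
)

```text
time: 15.1
eef_pos: [0.6473, -0.0528, 0.0379]
tool_rot: [-0.0, 0.653, 0.758, 0.0]
ft_force: [-0.1, 0.2, 0.0]
finger_gap: 0.0004
grasp_force: 0.0
```

>>> send_rows(
  moves=[
    {"translation": [0.1, 0, 0], "rot": [0, 0, 0], "claw": 0},
    {"translation": [0.2, 0, 0], "rot": [0, 0, 0], "claw": 0},
    {"translation": [0.3, 0, 0], "rot": [0, 0, 0], "claw": 0},
    {"translation": [0.3, 0, 0], "rot": [0, 0, 0], "claw": 0},
  ],
)

```text
time: 15.6
eef_pos: [0.6468, -0.0498, 0.0379]
tool_rot: [-0.0, 0.653, 0.758, 0.0]
ft_force: [0.9, 0.8, -0.0]
finger_gap: 0.0004
grasp_force: 0.0
```

>>> send_rows(
  moves=[
    {"translation": [0.1, 0, 0], "rot": [0, 0, 0], "claw": 0},
    {"translation": [0.2, 0, 0], "rot": [0, 0, 0], "claw": 0},
    {"translation": [0.3, 0, 0], "rot": [0, 0, 0], "claw": 0},
    {"translation": [0.3, 0, 0], "rot": [0, 0, 0], "claw": 0},
  ],
)

```text
time: 16.1
eef_pos: [0.6464, -0.047, 0.0379]
tool_rot: [-0.0, 0.653, 0.757, 0.0]
ft_force: [-0.6, 0.2, 0.9]
finger_gap: 0.0006
grasp_force: 0.1
```

>>> send_rows(
  moves=[
    {"translation": [0.1, 0, 0], "rot": [0, 0, 0], "claw": 0},
    {"translation": [0.2, 0, 0], "rot": [0, 0, 0], "claw": 0},
    {"translation": [0.2, 0, 0], "rot": [0, 0, 0], "claw": 0},
  ],
)

```text
time: 16.48
eef_pos: [0.6461, -0.0449, 0.0379]
tool_rot: [-0.0, 0.653, 0.757, 0.0]
ft_force: [0.2, -1.0, -0.2]
finger_gap: 0.0001
grasp_force: 0.1
```

>>> send_rows(
  moves=[
    {"translation": [0.1, 0, 0], "rot": [0, 0, 0], "claw": 0},
    {"translation": [0.15, 0, 0], "rot": [0, 0, 0], "claw": 0},
    {"translation": [0.15, 0, 0], "rot": [0, 0, 0], "claw": 0},
  ],
)

```text
time: 16.85
eef_pos: [0.6459, -0.0435, 0.0379]
tool_rot: [-0.0, 0.653, 0.757, 0.0]
ft_force: [0.6, 0.2, 0.0]
finger_gap: 0.0004
grasp_force: 0.2
```

>>> send_rows(
  moves=[
    {"translation": [0.05, 0, 0], "rot": [0, 0, 0], "claw": 0},
    {"translation": [0.1, 0, 0], "rot": [0, 0, 0], "claw": 0},
    {"translation": [0.1, 0, 0], "rot": [0, 0, 0], "claw": 0},
  ],
)

```text
time: 17.23
eef_pos: [0.6458, -0.0426, 0.0379]
tool_rot: [-0.0, 0.653, 0.757, 0.0]
ft_force: [-0.2, -0.6, -0.0]
finger_gap: 0.0004
grasp_force: 0.2
```

>>> send_rows(
  moves=[
    {"translation": [0.05, 0, 0], "rot": [0, 0, 0], "claw": 0},
    {"translation": [0.1, 0, 0], "rot": [0, 0, 0], "claw": 0},
    {"translation": [0.1, 0, 0], "rot": [0, 0, 0], "claw": 0},
  ],
)

```text
time: 17.6
eef_pos: [0.6457, -0.0423, 0.038]
tool_rot: [0.0, 0.653, 0.757, -0.0]
ft_force: [-0.1, -1.9, -0.5]
finger_gap: 0.0007
grasp_force: 1.1
```

>>> send_rows(
  moves=[
    {"translation": [0.05, 0, 0], "rot": [0, 0, 0], "claw": 0},
    {"translation": [0.1, 0, 0], "rot": [0, 0, 0], "claw": 0},
    {"translation": [0.1, 0, 0], "rot": [0, 0, 0], "claw": 0},
  ],
)

```text
time: 17.98
eef_pos: [0.6459, -0.0421, 0.0382]
tool_rot: [0.001, 0.653, 0.757, -0.0]
ft_force: [1.0, -4.7, -0.3]
finger_gap: 0.0008
grasp_force: 2.5
```

Home against the stop (4.7 N with no movement). Back off, rise, and go above the knob.

>>> send_rows(
  moves=[
    {"translation": [-0.8, 0, 0], "rot": [0, 0, 0], "claw": 0},
    {"translation": [-2, 0, 0], "rot": [0, 0, 0], "claw": 0},
    {"translation": [-2, 0, -6], "rot": [0, 0, 0], "claw": 0},
    {"translation": [-2, 0, -12], "rot": [0, 0, 0], "claw": 0},
    {"translation": [-2, 0, -16.5], "rot": [0, 0, 0], "claw": 0},
    {"translation": [-2, 0, -16.5], "rot": [0, 0, 0], "claw": 0},
  ],
)

```text
time: 18.73
eef_pos: [0.6506, -0.0613, 0.2074]
tool_rot: [0.003, 0.653, 0.757, 0.003]
ft_force: [1.4, -0.6, -0.6]
finger_gap: 0.0002
grasp_force: 0.0
```

```bash
python3 - <<'E'
from h import *
rel([PR[0],PR[1],.180],PR[2])
a=eyes.snapshot("top")[160:230,240:340,::-1];b=eyes.snapshot("scene")[190:270,300:400,::-1]
cv2.imwrite("pics/v4.png",cv2.resize(np.vstack([a,b]),None,fx=4,fy=4,interpolation=cv2.INTER_CUBIC))
E
```

```text
t 18.73 pos [ 0.6506 -0.0613  0.2074] f [ 1.43 -0.61 -0.62] gap 0.0002
shift [15.89 -0.23  2.73] rot [ 0.008  0.    -0.001]
```

View pics/v4.png

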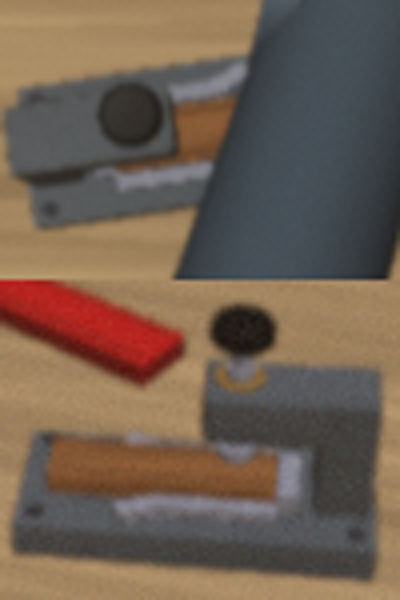

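The slat's end (277,475) now touches the light stop block (no gap). Move above the knob.

>>> send_rows(
  moves=[
    {"translation": [6, -0.2, 0], "rot": [0, 0, 0], "claw": 0},
    {"translation": [12, -0.2, 0], "rot": [0, 0, 0], "claw": 0},
    {"translation": [15.9, -0.2, 0], "rot": [0, 0, 0], "claw": 0},
    {"translation": [15.9, -0.2, 0], "rot": [0, 0, 0], "claw": 0},
    {"translation": [15.9, -0.2, 1.5], "rot": [0, 0, 0], "claw": 0},
    {"translation": [15.9, -0.2, 2.5], "rot": [0, 0, 0], "claw": 0},
    {"translation": [15.9, -0.2, 2.5], "rot": [0, 0, 0], "claw": 0},
    {"translation": [15.9, -0.2, 2.5], "rot": [0, 0, 0], "claw": 0},
  ],
)

```text
time: 19.82
eef_pos: [0.6232, 0.0957, 0.1779]
tool_rot: [0.0, 0.653, 0.757, -0.0]
ft_force: [0.4, -0.3, 0.5]
finger_gap: 0.0007
grasp_force: 0.0
```

```bash
python3 - <<'E'
from h import *
rel([PR[0],PR[1],.172],PR[2])
E
```

```text
t 19.82 pos [0.6232 0.0957 0.1779] f [ 0.37 -0.35  0.54] gap 0.0007
shift [-0.04  0.2   0.59] rot [ 0.     0.    -0.002]
```

>>> send_rows(
  moves=[
    {"translation": [0, 0.15, 0.2], "rot": [0, 0, 0], "claw": 0},
    {"translation": [0, 0.15, 0.4], "rot": [0, 0, 0], "claw": 0},
    {"translation": [0, 0.15, 0.5], "rot": [0, 0, 0], "claw": 0},
    {"translation": [0, 0.15, 0.6], "rot": [0, 0, 0], "claw": 0},
    {"translation": [0, 0.15, 0.7], "rot": [0, 0, 0], "claw": 0},
    {"translation": [0, 0.15, 0.8], "rot": [0, 0, 0], "claw": 0},
    {"translation": [0, 0.15, 0.8], "rot": [0, 0, 0], "claw": 0},
  ],
)

```text
time: 20.7
eef_pos: [0.6245, 0.0968, 0.17]
tool_rot: [-0.0, 0.653, 0.757, 0.0]
ft_force: [0.0, -0.6, 2.6]
finger_gap: 0.0007
grasp_force: 1.3
```

>>> send_rows(
  moves=[
    {"translation": [0, 0, 0.1], "rot": [0, 0, 0], "claw": 0},
    {"translation": [0, 0, 0.2], "rot": [0, 0, 0], "claw": 0},
    {"translation": [0, 0, 0.3], "rot": [0, 0, 0], "claw": 0},
    {"translation": [0, 0, 0.3], "rot": [0, 0, 0], "claw": 0},
  ],
)

```text
time: 21.2
eef_pos: [0.6245, 0.0968, 0.1669]
tool_rot: [-0.0, 0.653, 0.757, 0.0]
ft_force: [-1.2, 0.7, 3.7]
finger_gap: 0.0004
grasp_force: 1.6
```

>>> send_rows(
  moves=[
    {"translation": [0, 0, 0.1], "rot": [0, 0, 0], "claw": 0},
    {"translation": [0, 0, 0.2], "rot": [0, 0, 0], "claw": 0},
    {"translation": [0, 0, 0.2], "rot": [0, 0, 0], "claw": 0},
  ],
)

```text
time: 21.58
eef_pos: [0.6245, 0.0968, 0.1649]
tool_rot: [-0.0, 0.653, 0.757, 0.0]
ft_force: [-1.8, -0.2, 2.9]
finger_gap: 0.0006
grasp_force: 1.8
```

>>> send_rows(
  moves=[
    {"translation": [0, 0, 0.1], "rot": [0, 0, 0], "claw": 0},
    {"translation": [0, 0, 0.2], "rot": [0, 0, 0], "claw": 0},
    {"translation": [0, 0, 0.2], "rot": [0, 0, 0], "claw": 0},
  ],
)

```text
time: 21.95
eef_pos: [0.6245, 0.0968, 0.1629]
tool_rot: [-0.0, 0.653, 0.757, 0.0]
ft_force: [-1.0, -0.0, 3.8]
finger_gap: 0.0002
grasp_force: 2.0
```

>>> send_rows(
  moves=[
    {"translation": [0, 0, 0.1], "rot": [0, 0, 0], "claw": 0},
    {"translation": [0, 0, 0.2], "rot": [0, 0, 0], "claw": 0},
    {"translation": [0, 0, 0.2], "rot": [0, 0, 0], "claw": 0},
  ],
)

```text
time: 22.32
eef_pos: [0.6245, 0.0968, 0.1609]
tool_rot: [-0.0, 0.653, 0.757, 0.0]
ft_force: [-0.6, 1.3, 4.1]
finger_gap: 0.0005
grasp_force: 2.2
```

>>> send_rows(
  moves=[
    {"translation": [0, 0, 0.1], "rot": [0, 0, 0], "claw": 0},
    {"translation": [0, 0, 0.15], "rot": [0, 0, 0], "claw": 0},
    {"translation": [0, 0, 0.15], "rot": [0, 0, 0], "claw": 0},
  ],
)

```text
time: 22.7
eef_pos: [0.6245, 0.0968, 0.1594]
tool_rot: [-0.0, 0.653, 0.757, 0.0]
ft_force: [-1.7, 0.7, 4.8]
finger_gap: 0.0005
grasp_force: 2.3
```

>>> send_rows(
  moves=[
    {"translation": [0, 0, 0.1], "rot": [0, 0, 0], "claw": 0},
    {"translation": [0, 0, 0.15], "rot": [0, 0, 0], "claw": 0},
    {"translation": [0, 0, 0.15], "rot": [0, 0, 0], "claw": 0},
  ],
)

```text
time: 23.08
eef_pos: [0.6246, 0.0968, 0.1583]
tool_rot: [-0.0, 0.653, 0.757, 0.0]
ft_force: [-1.8, 0.5, 7.7]
finger_gap: 0.0003
grasp_force: 3.6
```

>>> send_rows(
  moves=[
    {"translation": [0, 0, 0.1], "rot": [0, 0, 0], "claw": 0},
    {"translation": [0, 0, 0.15], "rot": [0, 0, 0], "claw": 0},
    {"translation": [0, 0, 0.15], "rot": [0, 0, 0], "claw": 0},
  ],
)

```text
time: 23.45
eef_pos: [0.6246, 0.0968, 0.157]
tool_rot: [-0.0, 0.653, 0.757, 0.0]
ft_force: [-2.4, 0.9, 7.4]
finger_gap: 0.0003
grasp_force: 4.1
```

>>> send_rows(
  moves=[
    {"translation": [0, 0, 0.05], "rot": [0, 0, 0], "claw": 0},
    {"translation": [0, 0, 0.1], "rot": [0, 0, 0], "claw": 0},
    {"translation": [0, 0, 0.1], "rot": [0, 0, 0], "claw": 0},
  ],
)

```text
time: 23.82
eef_pos: [0.6246, 0.0968, 0.1562]
tool_rot: [-0.0, 0.653, 0.757, 0.0]
ft_force: [-2.1, 0.1, 8.6]
finger_gap: 0.0005
grasp_force: 4.5
```

>>> send_rows(
  moves=[
    {"translation": [0, 0, 0.05], "rot": [0, 0, 0], "claw": 0},
    {"translation": [0, 0, 0.1], "rot": [0, 0, 0], "claw": 0},
    {"translation": [0, 0, 0.1], "rot": [0, 0, 0], "claw": 0},
  ],
)

```text
time: 24.2
eef_pos: [0.6246, 0.0968, 0.1553]
tool_rot: [-0.0, 0.653, 0.757, 0.0]
ft_force: [-3.2, -0.2, 9.6]
finger_gap: 0.0004
grasp_force: 4.9
```

>>> send_rows(
  moves=[
    {"translation": [0, 0, 0.05], "rot": [0, 0, 0], "claw": 0},
    {"translation": [0, 0, 0.1], "rot": [0, 0, 0], "claw": 0},
    {"translation": [0, 0, 0.1], "rot": [0, 0, 0], "claw": 0},
  ],
)

```text
time: 24.58
eef_pos: [0.6246, 0.0968, 0.1545]
tool_rot: [-0.0, 0.653, 0.757, 0.0]
ft_force: [-3.5, -0.1, 10.3]
finger_gap: 0.0005
grasp_force: 5.3
```

>>> send_rows(
  moves=[
    {"translation": [0, 0, 0.04], "rot": [0, 0, 0], "claw": 0},
    {"translation": [0, 0, 0.04], "rot": [0, 0, 0], "claw": 0},
  ],
)

```text
time: 24.82
eef_pos: [0.6246, 0.0968, 0.1542]
tool_rot: [-0.0, 0.653, 0.757, 0.0]
ft_force: [-3.5, 0.9, 10.2]
finger_gap: 0.0003
grasp_force: 5.4
```

>>> send_rows(
  moves=[
    {"translation": [0, 0, 0.04], "rot": [0, 0, 0], "claw": 0},
    {"translation": [0, 0, 0.04], "rot": [0, 0, 0], "claw": 0},
  ],
)

```text
time: 25.08
eef_pos: [0.6246, 0.0968, 0.1538]
tool_rot: [-0.0, 0.653, 0.757, 0.0]
ft_force: [-2.5, 0.1, 10.3]
finger_gap: 0.0008
grasp_force: 5.6
```

>>> send_rows(
  moves=[
    {"translation": [0, 0, 0.04], "rot": [0, 0, 0], "claw": 0},
    {"translation": [0, 0, 0.04], "rot": [0, 0, 0], "claw": 0},
  ],
)

```text
time: 25.32
eef_pos: [0.6246, 0.0968, 0.1535]
tool_rot: [-0.0, 0.653, 0.757, 0.0]
ft_force: [-2.9, 0.1, 11.6]
finger_gap: 0.0004
grasp_force: 5.7
```

>>> send_rows(
  moves=[
    {"translation": [0, 0, 0.03], "rot": [0, 0, 0], "claw": 0},
    {"translation": [0, 0, 0.03], "rot": [0, 0, 0], "claw": 0},
  ],
)

```text
time: 25.58
eef_pos: [0.6247, 0.0968, 0.1534]
tool_rot: [-0.0, 0.653, 0.757, 0.001]
ft_force: [-5.0, 0.4, 12.3]
finger_gap: 0.0001
grasp_force: 6.3
```

>>> send_rows(
  moves=[
    {"translation": [0, 0, 0.02], "rot": [0, 0, 0], "claw": 0},
    {"translation": [0, 0, 0.02], "rot": [0, 0, 0], "claw": 0},
  ],
)

```text
time: 25.82
eef_pos: [0.6246, 0.0968, 0.1534]
tool_rot: [-0.0, 0.653, 0.757, 0.001]
ft_force: [-4.0, 1.0, 12.2]
finger_gap: 0.0003
grasp_force: 6.8
```

>>> send_rows(
  moves=[
    {"translation": [0, 0, 0.02], "rot": [0, 0, 0], "claw": 0},
    {"translation": [0, 0, 0.02], "rot": [0, 0, 0], "claw": 0},
  ],
)

```text
time: 26.08
eef_pos: [0.6247, 0.0968, 0.1534]
tool_rot: [-0.0, 0.653, 0.757, 0.001]
ft_force: [-4.6, 0.2, 14.6]
finger_gap: 0.0003
grasp_force: 7.2
```

Rigid: the second stop is reached at about 14.6 N with no further movement. Now let it up gently.

>>> send_rows(
  moves=[
    {"translation": [0, 0, -0.2], "rot": [0, 0, 0], "claw": 0},
    {"translation": [0, 0, -0.5], "rot": [0, 0, 0], "claw": 0},
    {"translation": [0, 0, -0.8], "rot": [0, 0, 0], "claw": 0},
    {"translation": [0, 0, -1.1], "rot": [0, 0, 0], "claw": 0},
    {"translation": [0, 0, -1.4], "rot": [0, 0, 0], "claw": 0},
    {"translation": [0, 0, -1.7], "rot": [0, 0, 0], "claw": 0},
    {"translation": [0, 0, -2.0], "rot": [0, 0, 0], "claw": 0},
    {"translation": [0, 0, -3], "rot": [0, 0, 0], "claw": 0},
    {"translation": [0, 0, -6], "rot": [0, 0, 0], "claw": 0},
    {"translation": [0, 0, -6], "rot": [0, 0, 0], "claw": 0},
  ],
)

```text
time: 27.32
eef_pos: [0.6259, 0.0963, 0.2138]
tool_rot: [0.001, 0.653, 0.757, 0.002]
ft_force: [0.1, -1.3, -0.4]
finger_gap: 0.0004
grasp_force: 0.0
```

>>> send_rows(
  moves=[
    {"translation": [-6, 0, 0], "rot": [0, 0, 0], "claw": 0},
    {"translation": [-12, 0, 0], "rot": [0, 0, 0], "claw": 0},
    {"translation": [-18, 0, 0], "rot": [0, 0, 0], "claw": 0},
    {"translation": [-24, 0, 0], "rot": [0, 0, 0], "claw": 0},
    {"translation": [-24, 0, 0], "rot": [0, 0, 0], "claw": 0},
    {"translation": [-24, 0, 0], "rot": [0, 0, 0], "claw": 0},
  ],
)

```text
time: 28.08
eef_pos: [0.6594, -0.14, 0.2103]
tool_rot: [-0.001, 0.653, 0.757, -0.0]
ft_force: [0.7, 1.1, -0.5]
finger_gap: 0.0001
grasp_force: 0.0
```

```bash
python3 - <<'E'
from h import *
a=eyes.snapshot("top")[160:230,240:340,::-1];b=eyes.snapshot("scene")[190:270,300:400,::-1]
cv2.imwrite("pics/v5.png",cv2.resize(np.vstack([a,b]),None,fx=4,fy=4,interpolation=cv2.INTER_CUBIC))
E
```

```text
(no output)
```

View pics/v5.png

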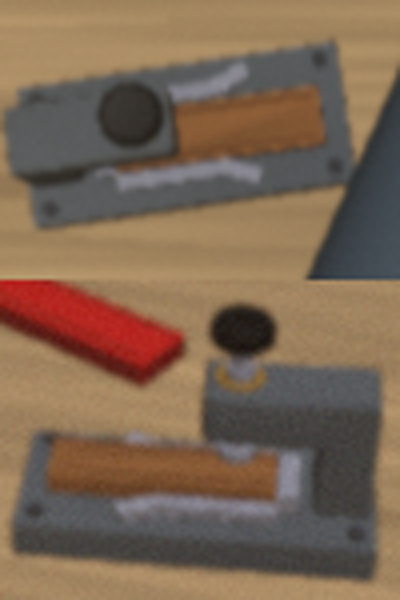

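The slat is seated against the stop (277,475), the knob is fully up at (243,330), and the arm is clear. Handing in.

```bash
python3 -c "
from cell import job
print(job.close_job())"
```

```text
the job is handed in; nothing more can be done
None
```

I seated the slat against the stop, pushed the knob through the first stop to the second at a peak reading of about 14.6 N, let it come fully back up, and handed the job in at about 28 s; the call returned no verdict.

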